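Load the vial reader and hold its sprung shutter shut

TASK

Stand the thick capped vial in the reader's large pocket and the slim one in its small pocket, both right down on the pocket floors, while the shutter arm is still open. Then take the sprung shutter arm by its upright pin, swing it over the vials all the way to its stop, and finish while still holding it there, because it springs back if let go. Leave the amber bottle, the wash bottle and the blue basket where they are.

Things in the scene. Friction and masses are not known exactly. Their poses are not given: they have to be found in the camera images.
- thick_vial_center (a point): Centre (half-way up) of the thick capped vial: upright cylinder of amber glass with a black cap of the same diameter, 28 mm across, 75 mm tall, so its underside is 37.5 mm below this point. Stands loose on the bench. z along its length.
- slim_vial_center (a point): Centre (half-way up) of the slim capped vial: upright cylinder of amber glass with a black cap of the same diameter, 20 mm across, 75 mm tall, so its underside is 37.5 mm below this point. Stands loose on the bench. z along its length.
- large_block_hole0 (a point): Centre of the mouth of the large pocket: a vertical round blind hole 31 mm across, 25 mm deep, mouth chamfered 3 mm wide, in the level top of a plain aluminium block 56 x 76 mm (76 along the reader's y) whose top is 37 mm above the bench. z up, x and y along the reader's x and y. The two pockets are 60 mm apart along the reader's x; which is nearer the robot varies.
- small_block_hole0 (a point): Centre of the mouth of the small pocket: a vertical round blind hole 23 mm across, 25 mm deep, mouth chamfered 3 mm wide, in the level top of a plain aluminium block 56 x 76 mm (76 along the reader's y) whose top is 37 mm above the bench. z up, x and y along the reader's x and y. The two pockets are 60 mm apart along the reader's x; which is nearer the robot varies.
- reader: The vial reader, fixed to the bench: grey base plate 180 x 230 mm, 6 mm thick, with the two pocket blocks on it, centred at x = -30 and x = +30 mm, y = 0. Origin on the bench midway between the pockets; x away from the robot, y to its left, z up. A white housing 55 mm tall fills x = 100 to 175 mm; a round pivot tower 40 mm across, 90 mm tall, stands at x = 0, y = +120 mm.
- pivot (a point): A point on the vertical pivot axis of the shutter arm, at x = 0, y = +120 mm in the reader's frame, 138 mm above the bench. The arm: level steel bar 24 mm wide from pivot to pin, 102 to 108 mm above the bench, with a dark blade (58 mm along the arm, 100 mm across) centred 119 mm from the pivot, underside 102 mm above the bench; seated vials (top 87 mm) pass under it.
- handle_pin (a point): Middle of the handle pin: an upright round steel pin 12 mm across, 56 mm long, standing on the outer end of the shutter arm, 160 mm from the pivot axis; it runs from 108 to 164 mm above the bench, this point at 138 mm. It moves with the arm; pin and arm are rigidly one.
- shutter (a joint): Angle of the shutter arm about its pivot, counter-clockwise from above. 0: open, where the spring keeps it, arm pointing towards the robot (nearly the reader's -x). 1.5: at the stop, arm along the reader's -y, blade over both pockets. The spring resists all the way (at the pin about 1.3 N at 0, 5 N at 1.5) and returns the arm when released.
- reagent_bottle: Amber reagent bottle with black cap, 60 mm across, 120 mm tall; origin at the centre of its underside. Leave alone.
- wash_bottle: Clear wash bottle with red cap and spout, 68 mm across, 205 mm tall with the spout, which reaches out 70 mm along its x; origin at the centre of its underside. Leave alone.
- tool_basket: Blue basket 100 x 130 mm, 100 mm tall, with spatulas standing in it to 190 mm; origin at the centre of its underside. Leave alone.

How it is judged:
By the outcome, as a careful person would: the job done as asked, in the order asked, and still so for the second after the job is handed in, while the arm keeps its last pose, push and grip.
It also fails if it takes over 69 s, if anything falls off the work surface, if the arm or the gripper's body presses on something with over 40 N, if the wrist force passes 120 N, or if a joint passes its speed limit or range.

ROBOT

A 6-joint arm with a two-finger parallel gripper is mounted at the origin on the work surface. World frame = base frame: x ahead of the robot, y to its left, z up, the work surface at z = 0. Lengths are in m, angles in rad, forces in N, time in s.
With the tool pointing down it reaches from about 0.375 to 0.9 m from the base axis. Payload 3.1 kg.
Tool frame: the origin (TCP) lies midway between the tips of the shut fingers; the grasp point (between the pads) lies 19 mm behind it (grip_depth is the distance from the TCP to the grasp point, in m); y points along the fingers, z is the direction in which the jaws open and shut, and the axes are right-handed (so a half turn about y gives the same grasp; the last joint's range is limited). The gripper opens to 85 mm and grips with 20 to 120 N. Pads are 22 mm wide; open, the fingers measure 114 mm over their backs; the gripper's body (76 mm by 85 mm) begins 54 mm behind the grasp point. The pads swing forward as they close: fully open they stand 13 mm farther back than shut.
Start: joints at [0.994, 0.527, 1.433, -0, 1.181, -0.178], TCP at [0.243, 0.576, 0.231] pointing down, gripper open.
Joint ranges: [-3.08, 3.08], [-0.75, 2.2], [0.22, 2.44], [-1.43, 4.57], [0, 2.65], [-2.85, 2.85]. Speed limits (rad/s): [2.79, 2.79, 3.14, 3.14, 3.14, 3.14].

INTERFACE

Orientations are given as a unit quaternion [x, y, z, w].
In Python, from station import sense, snapshot, camera_model, sign_off, grip_depth gives the robot as it stands.
- The arm moves only by the tool play_rows, never from a script. Its argument "deltas" is a list of rows, each a list of 6 numbers: the shift along the tool's x, y, z in m, then the turn, a rotation vector about the tool's x, y, z in rad. A call has 1 to 12 rows; each row is the pose to reach, as a shift and turn from the pose commanded when the call began, along the tool's axes at that moment; what a row does not reach only later rows make up. A row lasts 1/10 s, in which the tool goes at most 50 mm and 8.59 degrees, less where a joint would pass 70% of its speed; a pose out of reach is approached as far as the arm can. A call with a gripper value outside its range is refused whole. "gripper" is the finger opening in m, from 0 to 0.0854, set as the call begins (left out, the last holds). The fingers move at their own pace and stop on an object; "force" is the grip in N (left out, the last holds). Time passes only in rows, so rows that repeat a pose let the fingers close. It gives the time, the measured TCP pose, the force and the opening at its end, in the units of the state.
- sense(): the state, without advancing time (a new reading comes with each control period).
- snapshot(name): name is "scene" or "top" or "wrist"; returns the picture (400x640x3 uint8, red, green, blue); there is no depth.
- camera_model(name): a dict with "fx", "fy", "cx", "cy" (pixels), "camera_from_world" (4x4, takes a point from world to camera coordinates). Camera axes: x right, y up, looking along -z (the intrinsics and any distortion apply to the point x, -y, -z); pixel columns grow to the right and rows downward; lengths in m; the calibration is good to about 2 mm. A picture is of the moment at which its call begins: read the wrist's pose just before it. camera_model takes no time and is no camera call; for the wrist camera it gives the pose at the moment of the call.
- sign_off(): hands the job in, once; it reports no verdict.
The state is a dict: "t": time; "q": joint angles; "qd": joint speeds; "tau": joint torques, N m; "tcp_pos": TCP position; "tool_rot": TCP orientation; "force": force on the tool from outside, world axes, zero at the start; "ft_torque": the same for the moment, N m; "finger_gap": opening from 0.0 (shut) to 1.0 (fully open).
Only numpy, scipy, OpenCV 4.12 (cv2) and the standard library are available. Lean on these libraries where they do the work, as an engineer would, in place of code of your own. Each camera call takes 0.05 s, during which the arm holds its last target.

## Working session

There is one attempt and no reset: what is moved stays moved. The work goes in short steps, Python scripts to look and compute and a tool call to move; the robot and the scene stay as the last step left them, time stands still between calls to the robot, and variables do not carry over. Pictures are saved under pics/ and viewed, and the job is handed in when it is done.

Besides the shell and the picture viewer there is one more tool, called after ">>>" as name(argument=value, ...) on one line, values as JSON. play_rows: Moves the arm, as the interface text tells. Its arguments: {"type":"object","properties":{"deltas":{"type":"array"},"gripper":{"type":"number"},"force":{"type":"number"}},"required":["deltas"]}

```bash
mkdir -p pics; ls; python3 - <<'E'
from station import *
import cv2
s=sense();print({k:(v if not hasattr(v,'round') else v) for k,v in s.items()},grip_depth)
for n in["scene","top","wrist"]:
    im=snapshot(n);cv2.imwrite(f"pics/{n}0.png",im[:,:,::-1]);print(n,camera_model(n))
E
```

```text
pics
{'t': 0.0, 'q': array([ 9.93517734e-01,  5.28461029e-01,  1.43388454e+00,  2.84748799e-06,
        1.18143722e+00, -1.78477186e-01]), 'qd': array([-3.33020382e-04, -1.19860998e-03, -1.10901400e-03,  5.49775680e-04,
       -8.21594395e-05,  8.07501002e-04]), 'tau': array([-1.12303009e-03, -4.42347121e+01, -1.78025919e+01, -2.89918680e-04,
        8.48243013e-03,  2.20967070e-05]), 'tcp_pos': array([0.24225764, 0.57536117, 0.23034245]), 'tool_rot': array([ 0.69381465, -0.14035193,  0.13977883, -0.69237594]), 'force': array([ 0.78034714, -0.1445243 , -0.3683337 ]), 'ft_torque': array([ 0.0253934 ,  0.0244137 , -0.03299183]), 'finger_gap': 0.9965075635084099} 0.0187
scene {'fx': 454.3968862835334, 'fy': 454.3968862835334, 'cx': 323.80009295339187, 'cy': 193.48942112056238, 'camera_from_world': array([[ 0.38222991,  0.92390321, -0.01741117, -0.27832284],
       [-0.55813233,  0.24584085,  0.79249642,  0.21302377],
       [ 0.73647037, -0.2931981 ,  0.60962798, -1.57868893],
       [ 0.        ,  0.        ,  0.        ,  1.        ]])}
top {'fx': 450.0137413039569, 'fy': 450.0137413039569, 'cx': 319.4149663686024, 'cy': 190.15024915280446, 'camera_from_world': array([[-0.01300975, -0.99963586,  0.02364078,  0.05316374],
       [ 0.99548499, -0.01072532,  0.09431123, -0.5746318 ],
       [-0.09402333,  0.02476101,  0.99526203, -1.06006114],
       [ 0.        ,  0.        ,  0.        ,  1.        ]])}
wrist {'fx': 310.0945643826462, 'fy': 310.0945643826462, 'cx': 318.68383691020307, 'cy': 198.72764251632142, 'camera_from_world': array([[ 0.38858353,  0.92141074, -0.00225727, -0.62372519],
       [-0.87834854,  0.36968063, -0.30305126,  0.0384961 ],
       [-0.27840021,  0.1197434 ,  0.95297158, -0.37988698],
       [ 0.        ,  0.        ,  0.        ,  1.        ]])}
```

View pics/scene0.png

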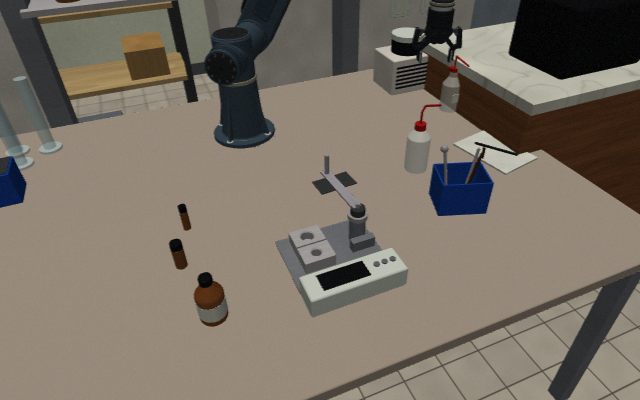

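View pics/top0.png

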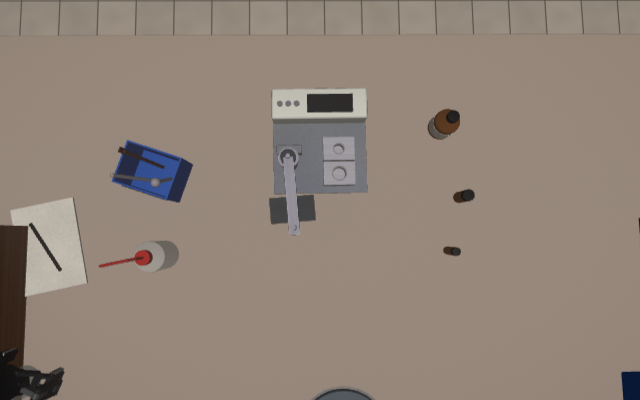

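View pics/wrist0.png

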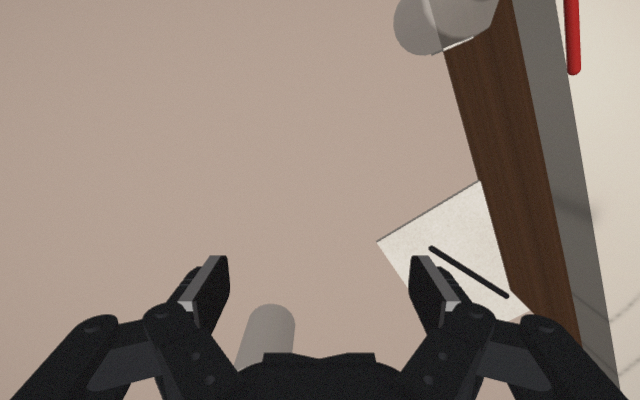

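The wrist view shows only bench. In the top view the thick vial is at about (464,196), the slim one at (452,251), the large pocket at (340,173), the small pocket at (339,149) and the pin near (294,233). I'll enlarge these areas.

```bash
python3 - <<'E'
import cv2,numpy as np
t=cv2.imread("pics/top0.png")
def c(n,x0,y0,w,h,k,im=t): cv2.imwrite(n,cv2.resize(im[y0:y0+h,x0:x0+w],None,fx=k,fy=k,interpolation=cv2.INTER_CUBIC))
c("pics/c1.png",265,80,110,165,3.6) if 0 else c("pics/c1.png",265,130,110,110,5.0)
c("pics/c2.png",435,180,60,85,7.0)
s=cv2.imread("pics/scene0.png")
c("pics/c3.png",160,195,60,85,7.0,s)
c("pics/c4.png",270,150,130,120,5.0,s)
E
```

```text
(no output)
```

View pics/c1.png

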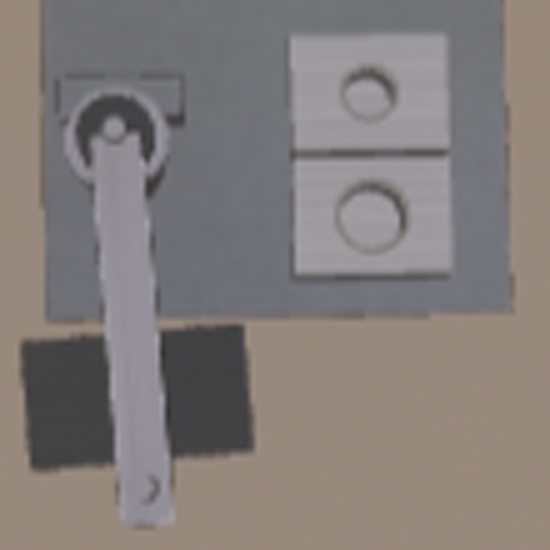

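View pics/c2.png

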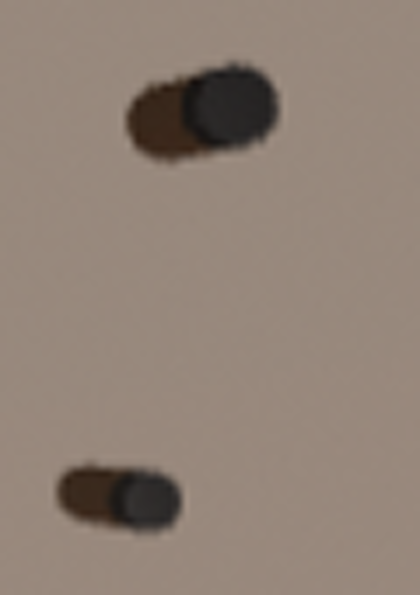

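View pics/c3.png

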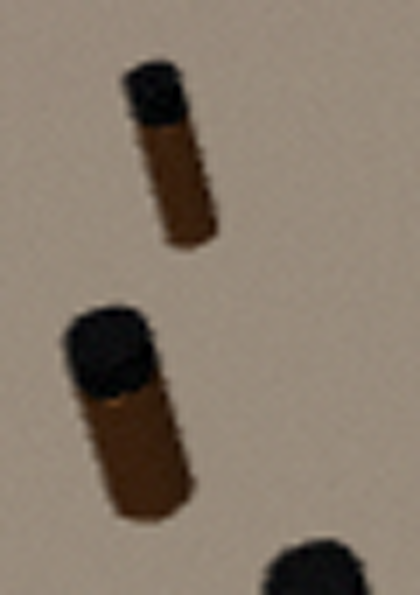

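View pics/c4.png

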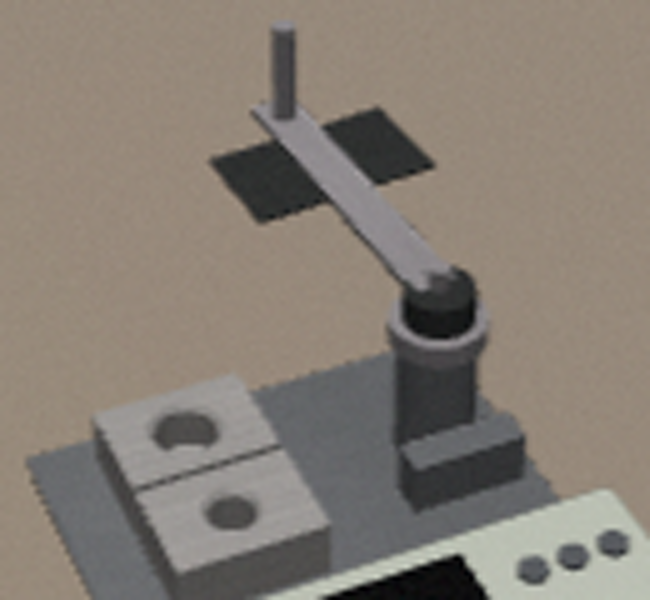

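```bash
cat > h.py <<'E'
import numpy as np, cv2
from station import *
from scipy.spatial.transform import Rotation as R
def ray(m,u,v):
    T=np.array(m['camera_from_world']);d=np.array([(u-m['cx'])/m['fx'],-(v-m['cy'])/m['fy'],-1.])
    return -T[:3,:3].T@T[:3,3],T[:3,:3].T@d
def onz(m,u,v,z):
    c,d=ray(m,u,v);return c+d*(z-c[2])/d[2]
def proj(m,p):
    T=np.array(m['camera_from_world']);q=T[:3,:3]@np.array(p)+T[:3,3]
    return m['fx']*q[0]/-q[2]+m['cx'],m['cy']+m['fy']*q[1]/q[2]
E
python3 - <<'E'
from h import *
np.set_printoptions(precision=4,suppress=True)
t=camera_model("top");s=camera_model("scene")
c=lambda x,y,x0,y0,k:((x+.5)/k-.5+x0,(y+.5)/k-.5+y0)
T1=lambda x,y,z:onz(t,*c(x,y,265,130,5),z)
T2=lambda x,y,z:onz(t,*c(x,y,435,180,7),z)
S3=lambda x,y,z:onz(s,*c(x,y,160,195,7),z)
S4=lambda x,y,z:onz(s,*c(x,y,270,150,5),z)
print("large",T1(372,216,.037),S4(185,431,.037))
print("small",T1(369,95,.037),S4(231,512,.037))
for p in [(292,156),(449,153),(453,272),(295,275),(290,35),(446,34),(449,150),(291,150)]:print("blk",T1(*p,.037))
for p in [(48,320),(513,312)]:print("plate",T1(*p,.006))
print("thick",T2(234,105,.075),S3(107,325,.075),"bottom",T2(166,121,0),S3(150,505,0))
print("slim",T2(149,500,.075),S3(151,72,.075),S3(191,240,0))
print("pin",T1(150,490,.164),S4(284,27,.164),S4(284,114,.108),T1(150,490,.108))
print("pivot",T1(115,127,.115),"armend",T1(121,523,.108),T1(172,521,.108))
E
```

```text
large [ 0.6156 -0.001   0.037 ] [0.6183 0.001  0.037 ]
small [ 0.6745 -0.0006  0.037 ] [0.6785 0.0011 0.037 ]
blk [0.6451 0.037  0.037 ]
blk [ 0.6458 -0.0387  0.037 ]
blk [ 0.5881 -0.0395  0.037 ]
blk [0.5875 0.0364 0.037 ]
blk [0.7043 0.0372 0.037 ]
blk [ 0.7041 -0.0385  0.037 ]
blk [ 0.6473 -0.0388  0.037 ]
blk [0.648  0.0375 0.037 ]
plate [0.5699 0.1569 0.006 ]
plate [ 0.5713 -0.072   0.006 ]
thick [ 0.5566 -0.2975  0.075 ] [ 0.553  -0.2948  0.075 ] bottom [ 0.5572 -0.2998  0.    ] [ 0.5617 -0.2977  0.    ]
slim [ 0.4271 -0.2636  0.075 ] [ 0.4242 -0.2615  0.075 ] [ 0.4308 -0.2633  0.    ]
pin [0.4842 0.1026 0.164 ] [0.4881 0.1096 0.164 ] [0.4847 0.1101 0.108 ] [0.4849 0.1043 0.108 ]
pivot [0.6464 0.1185 0.115 ] armend [0.4705 0.1173 0.108 ] [0.4711 0.0947 0.108 ]
```

```bash
cat >> h.py <<'E'
np.set_printoptions(precision=4,suppress=True)
def delta(p,yaw=None,R1=None):
    """shift/turn to TCP at world p, tool y down, jaw(z) at world angle yaw"""
    s=sense();R0=R.from_quat(s['tool_rot'])
    if yaw is None: R1=R0
    else:
        z=np.array([np.cos(yaw),np.sin(yaw),0]);y=np.array([0,0,-1.]);R1=R.from_matrix(np.c_[np.cross(y,z),y,z])
    return R0.inv().apply(np.array(p)-s['tcp_pos']),(R0.inv()*R1).as_rotvec()
E
python3 - <<'E'
from h import *
s=sense();M=R.from_quat(s['tool_rot']).as_matrix();print(M,s['q'])
for y in (1.5708,-1.5708):print(delta([.243,.576,.30],y),delta([.5,-.24,.30],y))
T=camera_model('wrist')['camera_from_world'];print("cam in world",-T[:3,:3].T@T[:3,3]-s['tcp_pos'], "view",-T[2,:3])
E
```

```text
[[ 0.9215 -0.0009  0.3883]
 [-0.3883 -0.0014  0.9215]
 [-0.0003 -1.     -0.0016]] [ 0.9935  0.5282  1.4336 -0.      1.1814 -0.1785]
(array([ 0.0004, -0.0694,  0.0006]), array([ 0.0016, -0.3988, -0.0006])) (array([ 0.5541, -0.0685, -0.6516]), array([ 0.0016, -0.3988, -0.0006]))
(array([ 0.0004, -0.0694,  0.0006]), array([0.0008, 2.7428, 0.0022])) (array([ 0.5541, -0.0685, -0.6516]), array([0.0008, 2.7428, 0.0022]))
cam in world [-0.0719  0.0305  0.1417] view [ 0.2784 -0.1197 -0.953 ]
```

```bash
python3 - <<'E'
from h import *
print(delta([.40,.15,.30],-1.5708),delta([.52,-.28,.30],-1.5708))
E
```

```text
(array([ 0.3105, -0.069 , -0.331 ]), array([0.0008, 2.7428, 0.0022])) (array([ 0.588 , -0.0685, -0.6807]), array([0.0008, 2.7428, 0.0022]))
```

>>> play_rows(deltas=[[0.04, -0.035, -0.03, 0, 0.14, 0], [0.08, -0.069, -0.065, 0, 0.28, 0], [0.12, -0.069, -0.1, 0, 0.42, 0], [0.16, -0.069, -0.135, 0, 0.56, 0], [0.2, -0.069, -0.17, 0, 0.7, 0], [0.24, -0.069, -0.205, 0, 0.84, 0], [0.28, -0.069, -0.24, 0, 0.98, 0], [0.32, -0.069, -0.275, 0, 1.12, 0], [0.356, -0.069, -0.311, 0, 1.26, 0], [0.39, -0.069, -0.35, 0, 1.4, 0], [0.42, -0.069, -0.39, 0, 1.54, 0], [0.45, -0.069, -0.43, 0, 1.68, 0]])

```text
t: 1.35
tcp_pos: [0.4794, 0.0437, 0.3002]
tool_rot: [-0.356, 0.611, -0.611, 0.357]
force: [0.4, -0.6, -0.6]
finger_gap: 1.0
```

```bash
python3 - <<'E'
from h import *
print(sense()['tcp_pos'],sense()['q'],delta([.52,-.28,.24],-1.5708))
E
```

```text
[0.4794 0.0437 0.3002] [-0.1418  0.2474  1.6914  0.0002  1.2027  0.372 ] (array([0.262 , 0.0602, 0.1945]), array([ 0.0001,  1.0569, -0.0002]))
```

>>> play_rows(deltas=[[0.03, 0, 0.022, 0, 0.14, 0], [0.065, 0, 0.048, 0, 0.28, 0], [0.1, 0.01, 0.074, 0, 0.42, 0], [0.135, 0.02, 0.1, 0, 0.56, 0], [0.17, 0.035, 0.126, 0, 0.7, 0], [0.205, 0.05, 0.152, 0, 0.84, 0], [0.24, 0.06, 0.178, 0, 0.98, 0], [0.262, 0.06, 0.1945, 0, 1.057, 0], [0.262, 0.06, 0.1945, 0, 1.057, 0], [0.262, 0.06, 0.1945, 0, 1.057, 0]])

```text
t: 2.35
tcp_pos: [0.5211, -0.2779, 0.2397]
tool_rot: [-0.002, 0.708, -0.707, 0.001]
force: [0.8, 0.1, 0.2]
finger_gap: 0.996
```

```bash
python3 - <<'E'
from h import *
m=camera_model("wrist");im=snapshot("wrist");cv2.imwrite("pics/w1.png",im[:,:,::-1])
s=sense();print(s['tcp_pos'],s['q'],R.from_quat(s['tool_rot']).as_matrix())
for p in[(.556,-.297,.075),(.427,-.263,.075)]:print(proj(m,p))
np.save("w1.npy",m,allow_pickle=True)
E
```

```text
[ 0.5211 -0.2769  0.2399] [-0.678   0.4713  1.5119  0.0005  1.1603  0.8863] [[-1.     -0.0011  0.0063]
 [-0.0063  0.0015 -1.    ]
 [ 0.0011 -1.     -0.0015]]
(np.float64(338.50896381367266), np.float64(144.98609250917792))
(np.float64(305.0206075705532), np.float64(261.79170279360915))
```

View pics/w1.png

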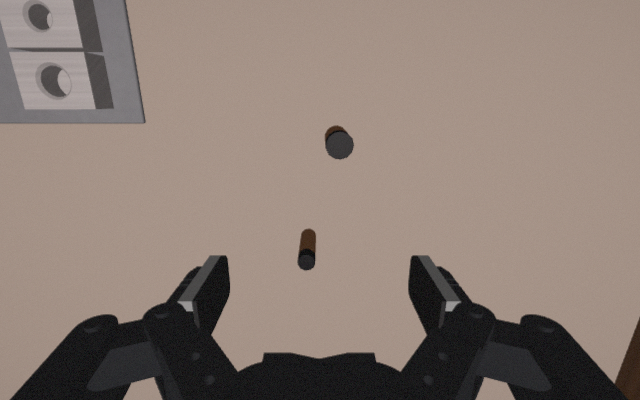

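The wrist view shows the thick cap centred at about (339.5,145) and the slim cap at about (306.5,262), both within 2 px of the projections from the top view.

```bash
python3 - <<'E'
from h import *
m=np.load("w1.npy",allow_pickle=True).item()
print(onz(m,339.5,145,.075),onz(m,306.5,262,.075))
im=cv2.imread("pics/w1.png");cv2.imwrite("pics/w1c.png",cv2.resize(im[115:280,280:370],None,fx=3.5,fy=3.5,interpolation=2))
a=np.array(sense()['tcp_pos'])
print(delta([.556,-.2965,.16],-1.5708),delta([.556,-.2965,.036],-1.5708))
E
```

```text
[ 0.556 -0.298  0.075] [ 0.4267 -0.2646  0.075 ]
(array([-0.0349,  0.0798,  0.0199]), array([0.0015, 0.0063, 0.0011])) (array([-0.035 ,  0.2038,  0.0201]), array([0.0015, 0.0063, 0.0011]))
```

View pics/w1c.png

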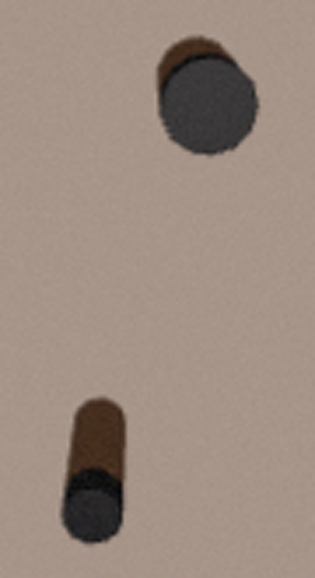

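>>> play_rows(deltas=[[-0.02, 0.03, 0.012, 0, 0.006, 0], [-0.035, 0.08, 0.021, 0, 0.006, 0], [-0.035, 0.12, 0.021, 0, 0.006, 0], [-0.035, 0.16, 0.021, 0, 0.006, 0], [-0.035, 0.19, 0.021, 0, 0.006, 0], [-0.035, 0.204, 0.021, 0, 0.006, 0], [-0.035, 0.204, 0.021, 0, 0.006, 0], [-0.035, 0.204, 0.021, 0, 0.006, 0]])

```text
t: 3.2
tcp_pos: [0.5577, -0.2985, 0.0376]
tool_rot: [-0.0, -0.707, 0.708, -0.001]
force: [0.7, -0.2, 0.9]
finger_gap: 1.002
```

>>> play_rows(deltas=[[0, 0, 0, 0, 0, 0], [0, 0, 0, 0, 0, 0], [0, 0, 0, 0, 0, 0], [0, 0, 0, 0, 0, 0], [0, 0, 0, 0, 0, 0], [0, 0, 0, 0, 0, 0], [0, 0, 0, 0, 0, 0], [0, 0, 0, 0, 0, 0]], gripper=0.02, force=40)

```text
t: 4.0
tcp_pos: [0.557, -0.2989, 0.0371]
tool_rot: [-0.0, -0.707, 0.707, -0.0]
force: [-0.1, 1.3, 4.7]
finger_gap: 0.317
```

```bash
python3 - <<'E'
from h import *
s=sense();print(s)
E
```

```text
{'t': 4.0, 'q': array([-0.6689,  0.7918,  1.5438, -0.    ,  0.805 ,  0.9021]), 'qd': array([-0.0018,  0.0013,  0.0002, -0.0006,  0.0014, -0.0012]), 'tau': array([ -0.1715, -45.3297, -10.7828,  -0.0034,  -0.2556,  -0.0055]), 'tcp_pos': array([ 0.557 , -0.2989,  0.0371]), 'tool_rot': array([-0.0004, -0.7069,  0.7073, -0.0002]), 'force': array([-0.1202,  1.3098,  4.6745]), 'ft_torque': array([0.1194, 0.12  , 0.0243]), 'finger_gap': 0.31710869989550194}
```

```bash
python3 - <<'E'
from h import *
m=np.load("w1.npy",allow_pickle=True).item()
print(onz(m,55,81,.037),onz(m,38.5,16.5,.037))
print(delta([.65,-.08,.20],-1.5708))
E
```

```text
[ 0.6155 -0.0029  0.037 ] [ 0.6748 -0.0018  0.037 ]
(array([-0.093 , -0.163 , -0.2188]), array([-0.0006, -0.0002, -0.0008]))
```

>>> play_rows(deltas=[[0, -0.02, 0, 0, 0, 0], [0, -0.05, 0, 0, 0, 0], [0, -0.09, 0, 0, 0, 0], [-0.02, -0.12, -0.04, 0, 0, 0], [-0.04, -0.15, -0.08, 0, 0, 0], [-0.06, -0.163, -0.12, 0, 0, 0], [-0.08, -0.163, -0.16, 0, 0, 0], [-0.093, -0.163, -0.2, 0, 0, 0], [-0.093, -0.163, -0.219, 0, 0, 0], [-0.093, -0.163, -0.219, 0, 0, 0], [-0.093, -0.163, -0.219, 0, 0, 0]])

```text
t: 5.1
tcp_pos: [0.6491, -0.0801, 0.1987]
tool_rot: [0.001, -0.707, 0.707, 0.0]
force: [0.6, -0.2, -0.6]
finger_gap: 0.318
```

```bash
python3 - <<'E'
from h import *
m=camera_model("wrist");im=snapshot("wrist");cv2.imwrite("pics/w2.png",im[:,:,::-1])
s=sense();print(s['tcp_pos'],s['finger_gap'],s['force'])
print(proj(m,(.616,-.001,.037)),proj(m,(.676,-.001,.037)),proj(m,(.486,.106,.164)))
np.save("w2.npy",m,allow_pickle=True)
E
```

```text
[ 0.6492 -0.0809  0.1988] 0.314220656174292 [ 0.2703 -0.3991 -0.7716]
(np.float64(242.48233129684837), np.float64(210.94440683659477)) (np.float64(237.91004634004958), np.float64(153.390588150447)) (np.float64(79.08506702265012), np.float64(424.3936133698426))
```

View pics/w2.png

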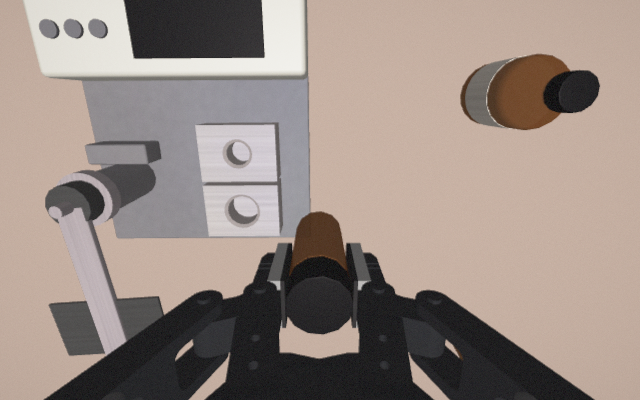

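```bash
python3 - <<'E'
from h import *
im=cv2.imread("pics/w2.png");cv2.imwrite("pics/w2c.png",cv2.resize(im[115:245,185:295],None,fx=5,fy=4.5 and 5,interpolation=2)[:600])
E
```

```text
(no output)
```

View pics/w2c.png

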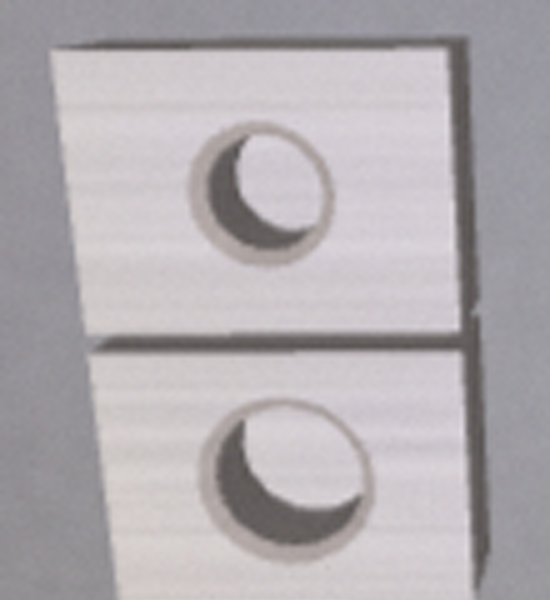

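```bash
python3 - <<'E'
from h import *
m=np.load("w2.npy",allow_pickle=True).item()
L=onz(m,242.1,210.6,.037);S=onz(m,236.9,153.3,.037);print(L,S)
print(delta([.616,-.0005,.12],-1.5708),delta([.616,-.0005,.05],-1.5708))
E
```

```text
[ 0.6164 -0.0006  0.037 ] [ 0.6761 -0.      0.037 ]
(array([ 0.0332,  0.0788, -0.0804]), array([-0.0007, -0.001 ,  0.0011])) (array([ 0.0331,  0.1488, -0.0805]), array([-0.0007, -0.001 ,  0.0011]))
```

>>> play_rows(deltas=[[0.016, 0.01, -0.04, 0, 0, 0], [0.0325, 0.03, -0.08, 0, 0, 0], [0.0325, 0.06, -0.0805, 0, 0, 0], [0.0325, 0.09, -0.0805, 0, 0, 0], [0.0325, 0.105, -0.0805, 0, 0, 0], [0.0325, 0.11, -0.0805, 0, 0, 0], [0.0325, 0.11, -0.0805, 0, 0, 0]])

```text
t: 5.85
tcp_pos: [0.6174, -0.0004, 0.089]
tool_rot: [-0.001, -0.707, 0.707, 0.001]
force: [0.9, -0.2, -0.1]
finger_gap: 0.318
```

>>> play_rows(deltas=[[0, 0.004, 0, 0, 0, 0], [0, 0.008, 0, 0, 0, 0], [0, 0.012, 0, 0, 0, 0], [0, 0.016, 0, 0, 0, 0], [0, 0.02, 0, 0, 0, 0], [0, 0.02, 0, 0, 0, 0]])

```text
t: 6.45
tcp_pos: [0.6168, 0.0011, 0.0686]
tool_rot: [-0.0, 0.707, -0.707, -0.0]
force: [-0.2, -0.6, -1.0]
finger_gap: 0.314
```

```bash
python3 - <<'E'
from h import *
s=sense();print(s['tcp_pos'],s['finger_gap'],s['force'],s['ft_torque'])
E
```

```text
[0.6168 0.0011 0.0686] 0.31392020607230314 [-0.1642 -0.5877 -1.0233] [-0.0366  0.0247  0.0051]
```

>>> play_rows(deltas=[[0, 0.004, 0, 0, 0, 0], [0, 0.008, 0, 0, 0, 0], [0, 0.012, 0, 0, 0, 0], [0, 0.016, 0, 0, 0, 0], [0, 0.018, 0, 0, 0, 0], [0, 0.02, 0, 0, 0, 0], [0, 0.02, 0, 0, 0, 0]])

```text
t: 7.15
tcp_pos: [0.6174, 0.0009, 0.0493]
tool_rot: [-0.0, -0.707, 0.707, 0.0]
force: [0.9, 0.3, -0.7]
finger_gap: 0.321
```

>>> play_rows(deltas=[[0, 0.001, 0, 0, 0, 0], [0, 0.002, 0, 0, 0, 0], [0, 0.002, 0, 0, 0, 0]])

```text
t: 7.45
tcp_pos: [0.6176, 0.0009, 0.0491]
tool_rot: [-0.0, -0.707, 0.707, -0.0]
force: [-2.8, 0.5, 9.3]
finger_gap: 0.316
```

>>> play_rows(deltas=[[0, -0.001, 0, 0, 0, 0], [0, -0.001, 0, 0, 0, 0], [0, -0.001, 0, 0, 0, 0], [0, -0.001, 0, 0, 0, 0], [0, -0.001, 0, 0, 0, 0], [0, -0.001, 0, 0, 0, 0], [0, -0.001, 0, 0, 0, 0]], gripper=0.07)

```text
t: 8.15
tcp_pos: [0.6172, 0.0009, 0.0482]
tool_rot: [-0.0, 0.707, -0.707, -0.0]
force: [-0.5, 0.0, -0.0]
finger_gap: 0.82
```

```bash
python3 - <<'E'
from h import *
s=sense();print(s['tcp_pos'],s['finger_gap'],s['force'],s['ft_torque'])
print(delta([.617,-.001,.2],-1.5708),delta([.43,-.264,.2],-1.5708))
E
```

```text
[0.6172 0.0009 0.0482] 0.8197873760283956 [-0.4682  0.0371 -0.0446] [-0.036   0.0716  0.0423]
(array([ 0.0003, -0.1518,  0.0019]), array([ 0.    , -0.0002,  0.0002])) (array([ 0.1872, -0.1518,  0.2649]), array([ 0.    , -0.0002,  0.0002]))
```

Now up, look down past the pocket on the way, then to the slim vial.

>>> play_rows(deltas=[[0, -0.02, 0, 0, 0, 0], [0, -0.05, 0, 0, 0, 0], [0, -0.09, 0, 0, 0, 0], [0, -0.13, 0, 0, 0, 0], [0, -0.15, 0, 0, 0, 0], [0.02, -0.15, 0.03, 0, 0, 0], [0.04, -0.15, 0.065, 0, 0, 0], [0.07, -0.15, 0.1, 0, 0, 0], [0.095, -0.15, 0.135, 0, 0, 0], [0.12, -0.15, 0.17, 0, 0, 0], [0.145, -0.15, 0.205, 0, 0, 0], [0.17, -0.15, 0.24, 0, 0, 0]])

```text
t: 9.35
tcp_pos: [0.4461, -0.2402, 0.1985]
tool_rot: [-0.0, -0.707, 0.707, -0.0]
force: [1.0, 0.5, -0.6]
finger_gap: 0.819
```

>>> play_rows(deltas=[[0.018, 0, 0.024, 0, 0, 0], [0.02, 0, 0.0255, 0, 0, 0], [0.02, 0, 0.0255, 0, 0, 0], [0.02, 0, 0.0255, 0, 0, 0]])

```text
t: 9.75
tcp_pos: [0.4276, -0.2638, 0.1983]
tool_rot: [-0.0, 0.707, -0.707, 0.0]
force: [-0.2, 0.5, 0.5]
finger_gap: 0.82
```

```bash
python3 - <<'E'
from h import *
m=camera_model("wrist");im=snapshot("wrist");cv2.imwrite("pics/w3.png",im[:,:,::-1])
s=sense();print(s['tcp_pos'],s['finger_gap'],s['force'])
print(proj(m,(.427,-.264,.075)))
np.save("w3.npy",m,allow_pickle=True)
cv2.imwrite("pics/t1.png",cv2.resize(snapshot("top")[130:240,265:375,::-1],None,fx=5,fy=5,interpolation=2))
print(delta([.427,-.264,.036],-1.5708))
E
```

```text
[ 0.4278 -0.2635  0.1983] 0.8203848504513698 [0.5999 0.2568 0.0652]
(np.float64(319.02123114460215), np.float64(191.56052626076135))
(array([0.0009, 0.1623, 0.0006]), array([ 0.0003,  0.0016, -0.0001]))
```

View pics/w3.png

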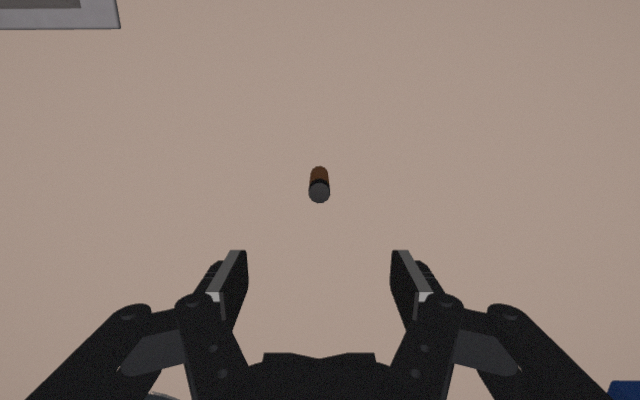

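View pics/t1.png

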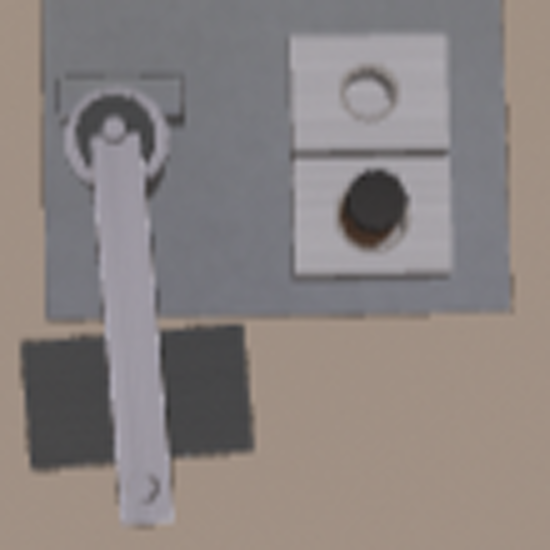

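The slim cap is at (319.5,192), as predicted, and the thick vial stands in the large pocket. Next I descend and grip the slim vial.

>>> play_rows(deltas=[[0.001, 0.03, 0, 0, 0, 0], [0.001, 0.07, 0, 0, 0, 0], [0.001, 0.11, 0, 0, 0, 0], [0.001, 0.14, 0, 0, 0, 0], [0.001, 0.155, 0, 0, 0, 0], [0.001, 0.162, 0, 0, 0, 0], [0.001, 0.162, 0, 0, 0, 0], [0.001, 0.162, 0, 0, 0, 0]])

```text
t: 10.65
tcp_pos: [0.427, -0.2646, 0.0369]
tool_rot: [-0.0, -0.707, 0.707, -0.001]
force: [-0.5, -0.1, -0.3]
finger_gap: 0.818
```

>>> play_rows(deltas=[[0, 0, 0, 0, 0, 0], [0, 0, 0, 0, 0, 0], [0, 0, 0, 0, 0, 0], [0, 0, 0, 0, 0, 0], [0, 0, 0, 0, 0, 0], [0, 0, 0, 0, 0, 0], [0, 0, 0, 0, 0, 0], [0, 0, 0, 0, 0, 0]], gripper=0.012, force=40)

```text
t: 11.45
tcp_pos: [0.4265, -0.2649, 0.0369]
tool_rot: [-0.0, -0.707, 0.707, -0.0]
force: [-0.9, 1.9, 5.2]
finger_gap: 0.223
```

```bash
python3 - <<'E'
from h import *
s=sense();print(s['tcp_pos'],s['finger_gap'],s['force'],s['ft_torque'])
print(delta([.676,0,.16],-1.5708))
E
```

```text
[ 0.4265 -0.2649  0.0369] 0.22302537954277576 [-0.8904  1.8854  5.2284] [ 0.1122  0.0225 -0.0053]
(array([-0.2495, -0.1231, -0.2648]), array([-0.0007, -0.0003, -0.0008]))
```

>>> play_rows(deltas=[[0, -0.02, 0, 0, 0, 0], [0, -0.055, 0, 0, 0, 0], [-0.01, -0.095, -0.025, 0, 0, 0], [-0.035, -0.133, -0.05, 0, 0, 0], [-0.065, -0.133, -0.08, 0, 0, 0], [-0.095, -0.133, -0.11, 0, 0, 0], [-0.125, -0.133, -0.14, 0, 0, 0], [-0.155, -0.133, -0.17, 0, 0, 0], [-0.185, -0.133, -0.2, 0, 0, 0], [-0.215, -0.133, -0.23, 0, 0, 0], [-0.24, -0.133, -0.255, 0, 0, 0], [-0.2495, -0.133, -0.265, 0, 0, 0]])

```text
t: 12.65
tcp_pos: [0.6775, 0.0031, 0.1687]
tool_rot: [-0.001, 0.707, -0.707, 0.001]
force: [-0.8, -0.3, 0.7]
finger_gap: 0.224
```

>>> play_rows(deltas=[[0, 0.01, 0, 0, 0, 0], [0, 0.04, 0, 0, 0, 0], [0, 0.065, 0, 0, 0, 0], [0, 0.08, 0, 0, 0, 0], [0, 0.08, 0, 0, 0, 0], [0, 0.08, 0, 0, 0, 0]])

```text
t: 13.25
tcp_pos: [0.6755, -0.0006, 0.0894]
tool_rot: [-0.0, -0.707, 0.707, 0.001]
force: [0.1, 0.3, -1.1]
finger_gap: 0.222
```

```bash
python3 - <<'E'
from h import *
m=camera_model("wrist");im=snapshot("wrist");cv2.imwrite("pics/w4.png",im[:,:,::-1])
s=sense();print(s['tcp_pos'],s['finger_gap'],s['force'],s['ft_torque'])
print(delta([.676,-.0002,.05],-1.5708),proj(m,(.676,0,.037)))
E
```

```text
[ 0.6763 -0.0004  0.0903] 0.22336280443379303 [ 0.7279  0.8631 -0.1258] [-0.0138 -0.0687  0.028 ]
(array([ 0.0004,  0.0403, -0.0003]), array([-0.0004, -0.001 , -0.0016])) (np.float64(317.9186146943989), np.float64(219.67409315362048))
```

View pics/w4.png

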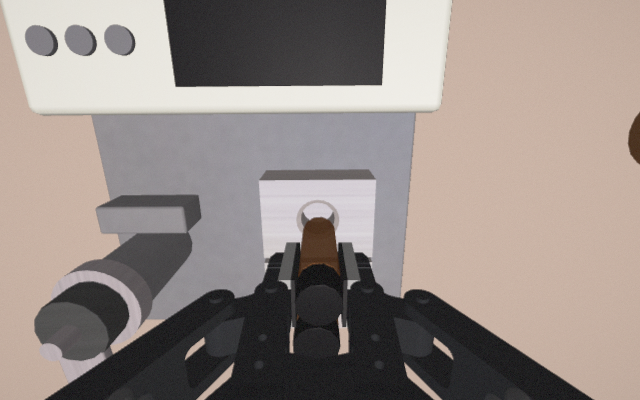

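The mouth of the small pocket is centred at about (318.5,219), against a prediction of (317.9,219.7), so it's aligned. I'll lower the vial.

>>> play_rows(deltas=[[0, 0.004, 0, 0, 0, 0], [0, 0.008, 0, 0, 0, 0], [0, 0.012, 0, 0, 0, 0], [0, 0.016, 0, 0, 0, 0], [0, 0.02, 0, 0, 0, 0], [0, 0.02, 0, 0, 0, 0]])

```text
t: 13.9
tcp_pos: [0.6752, 0.0005, 0.0684]
tool_rot: [-0.001, 0.707, -0.707, -0.001]
force: [0.4, 0.4, -0.2]
finger_gap: 0.224
```

>>> play_rows(deltas=[[0, 0.004, 0, 0, 0, 0], [0, 0.008, 0, 0, 0, 0], [0, 0.012, 0, 0, 0, 0], [0, 0.016, 0, 0, 0, 0], [0, 0.019, 0, 0, 0, 0], [0, 0.0205, 0, 0, 0, 0], [0, 0.0205, 0, 0, 0, 0]])

```text
t: 14.6
tcp_pos: [0.6758, 0.0004, 0.049]
tool_rot: [-0.0, -0.707, 0.707, 0.0]
force: [-0.2, -0.3, 0.5]
finger_gap: 0.22
```

>>> play_rows(deltas=[[0, 0.001, 0, 0, 0, 0], [0, 0.002, 0, 0, 0, 0], [0, 0.002, 0, 0, 0, 0]])

```text
t: 14.9
tcp_pos: [0.676, 0.0004, 0.0489]
tool_rot: [-0.0, -0.707, 0.707, -0.0]
force: [-3.3, -0.6, 10.9]
finger_gap: 0.221
```

>>> play_rows(deltas=[[0, -0.001, 0, 0, 0, 0], [0, -0.001, 0, 0, 0, 0], [0, -0.001, 0, 0, 0, 0], [0, -0.001, 0, 0, 0, 0], [0, -0.001, 0, 0, 0, 0], [0, -0.001, 0, 0, 0, 0]], gripper=0.06)

```text
t: 15.5
tcp_pos: [0.6757, 0.0004, 0.0475]
tool_rot: [-0.0, 0.707, -0.707, -0.0]
force: [-0.5, -0.2, -0.2]
finger_gap: 0.699
```

>>> play_rows(deltas=[[0, -0.02, 0, 0, 0, 0], [0, -0.05, 0, 0, 0, 0], [0, -0.09, 0, 0, 0, 0], [0, -0.13, 0, 0, 0, 0], [0, -0.165, 0, 0, 0, 0], [0.03, -0.185, -0.015, 0, 0, 0], [0.065, -0.185, -0.03, 0, 0, 0], [0.095, -0.185, -0.045, 0, 0, 0], [0.12, -0.185, -0.06, 0, 0, 0], [0.13, -0.185, -0.07, 0, 0, 0], [0.13, -0.185, -0.07, 0, 0, 0], [0.13, -0.185, -0.07, 0, 0, 0]])

```text
t: 16.7
tcp_pos: [0.5474, 0.0701, 0.2332]
tool_rot: [-0.001, -0.707, 0.707, -0.001]
force: [0.2, -1.0, 0.2]
finger_gap: 0.704
```

```bash
python3 - <<'E'
from h import *
m=camera_model("wrist");im=snapshot("wrist");cv2.imwrite("pics/w5.png",im[:,:,::-1])
np.save("w5.npy",m,allow_pickle=True)
s=sense();print(s['tcp_pos'],s['finger_gap'],s['force'],s['ft_torque'])
print(proj(m,(.486,.107,.164)),proj(m,(.486,.107,.108)))
cv2.imwrite("pics/t2.png",cv2.resize(snapshot("top")[130:240,265:375,::-1],None,fx=5,fy=5,interpolation=2))
cv2.imwrite("pics/s2.png",cv2.resize(snapshot("scene")[150:270,270:400,::-1],None,fx=5,fy=5,interpolation=2))
E
```

```text
[0.5477 0.0698 0.233 ] 0.7026659642976912 [-0.2408  0.2504  0.1494] [0.0371 0.0079 0.0185]
(np.float64(271.5843306748051), np.float64(285.858063134677)) (np.float64(280.00520029138454), np.float64(252.51300985248102))
```

View pics/w5.png

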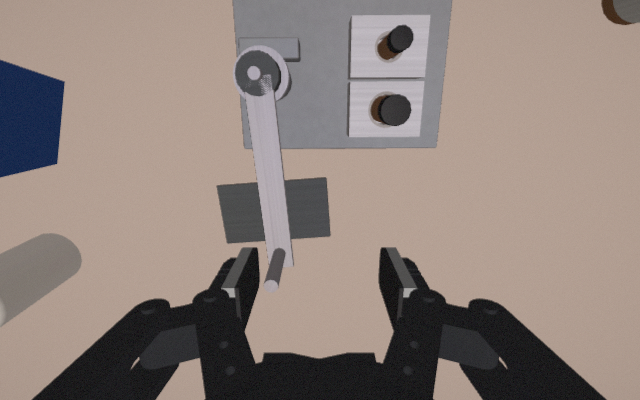

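View pics/s2.png

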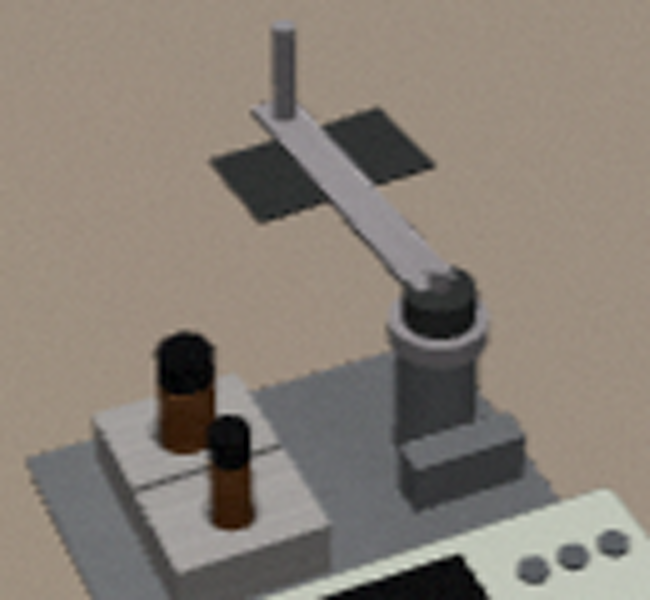

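View pics/t2.png

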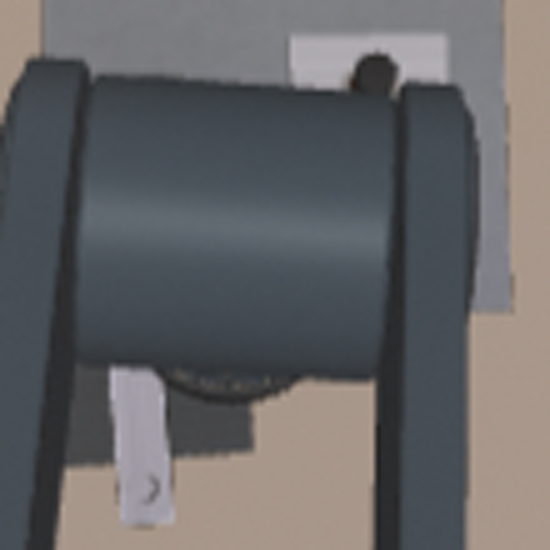

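```bash
python3 - <<'E'
from h import *
print(delta([.4855,.1068,.125],-1.5708+.08))
E
```

```text
(array([ 0.0621,  0.1076, -0.0371]), array([-0.0004, -0.081 , -0.0012]))
```

>>> play_rows(deltas=[[0.02, 0, -0.012, 0, -0.04, 0], [0.045, 0, -0.026, 0, -0.08, 0], [0.062, 0.005, -0.037, 0, -0.08, 0], [0.062, 0.03, -0.037, 0, -0.08, 0], [0.062, 0.06, -0.037, 0, -0.08, 0], [0.062, 0.085, -0.037, 0, -0.08, 0], [0.062, 0.1, -0.037, 0, -0.08, 0], [0.062, 0.1076, -0.037, 0, -0.08, 0], [0.062, 0.1076, -0.037, 0, -0.08, 0], [0.062, 0.1076, -0.037, 0, -0.08, 0]])

```text
t: 17.85
tcp_pos: [0.4848, 0.1072, 0.1255]
tool_rot: [0.028, -0.707, 0.707, -0.028]
force: [0.1, 0.6, 0.5]
finger_gap: 0.703
```

```bash
python3 - <<'E'
from h import *
m=camera_model("wrist");im=snapshot("wrist");cv2.imwrite("pics/w6.png",im[:,:,::-1])
s=sense();print(s['tcp_pos'],s['finger_gap'],s['force'],s['ft_torque'])
print(proj(m,(.4855,.1068,.164)))
E
```

```text
[0.4848 0.1073 0.1259] 0.7055175341358152 [ 0.2976 -0.9712  0.6519] [0.029  0.0225 0.0463]
(np.float64(320.2044009299303), np.float64(304.2247255812366))
```

View pics/w6.png

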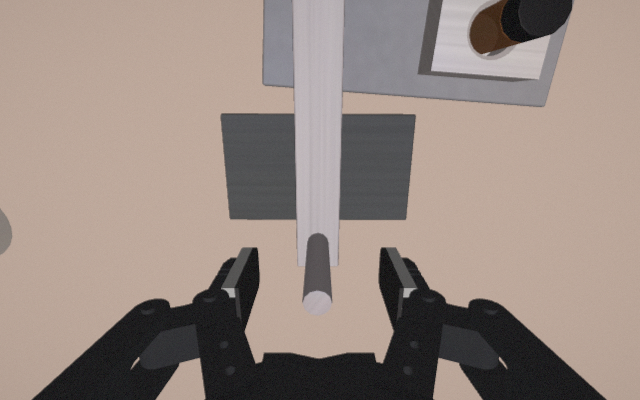

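The pin is between the fingers, with its top at (317.5,302). I'll close on it.

>>> play_rows(deltas=[[0, 0, 0, 0, 0, 0], [0, 0, 0, 0, 0, 0], [0, 0, 0, 0, 0, 0], [0, 0, 0, 0, 0, 0], [0, 0, 0, 0, 0, 0], [0, 0, 0, 0, 0, 0], [0, 0, 0, 0, 0, 0], [0, 0, 0, 0, 0, 0]], gripper=0.004, force=60)

```text
t: 18.7
tcp_pos: [0.484, 0.1076, 0.1257]
tool_rot: [-0.028, 0.707, -0.706, 0.028]
force: [-0.7, 1.1, 5.8]
finger_gap: 0.119
```

```bash
python3 - <<'E'
from h import *
s=sense();print(s['tcp_pos'],s['finger_gap'],s['force'],s['ft_torque'],s['q'])
# arc in tool frame
piv=np.array([.645,.1197]);p0=s['tcp_pos'];R0=R.from_quat(s['tool_rot'])
r=p0[:2]-piv;print(np.hypot(*r),np.arctan2(r[1],r[0])+np.pi*0)
for k in range(1,17):
    a=.1*k
    c,sn=np.cos(a),np.sin(a);d=np.array([c*r[0]-sn*r[1],sn*r[0]+c*r[1]])-r
    print(round(a,2),R0.inv().apply([*d,0]).round(4),(d+p0[:2]).round(4))
E
```

```text
[0.484  0.1076 0.1257] 0.11913673105201414 [-0.6939  1.1082  5.8051] [ 0.1596  0.1456 -0.0341] [-0.0072  0.5226  1.8525  0.0004  0.7658  1.4837]
0.16145306289031092 -3.0665457400117533
0.1 [-0.0007 -0.      0.0161] [0.486  0.0916]
0.2 [-0.0031 -0.      0.0321] [0.4896 0.0759]
0.3 [-0.007  -0.      0.0477] [0.4948 0.0606]
0.4 [-0.0125 -0.      0.0629] [0.5014 0.0459]
0.5 [-0.0194 -0.      0.0775] [0.5095 0.0319]
0.6 [-0.0278  0.      0.0913] [0.519  0.0188]
0.7 [-0.0375  0.      0.1042] [0.5297 0.0067]
0.8 [-0.0484  0.      0.116 ] [ 0.5415 -0.0042]
0.9 [-0.0605  0.      0.1268] [ 0.5544 -0.0139]
1.0 [-0.0736  0.      0.1362] [ 0.5682 -0.0223]
1.1 [-0.0876  0.      0.1443] [ 0.5828 -0.0293]
1.2 [-0.1023  0.      0.151 ] [ 0.5979 -0.0347]
1.3 [-0.1175  0.0001  0.1561] [ 0.6136 -0.0387]
1.4 [-0.1333  0.0001  0.1597] [ 0.6296 -0.041 ]
1.5 [-0.1493  0.0001  0.1617] [ 0.6457 -0.0418]
1.6 [-0.1654  0.0001  0.1622] [ 0.6618 -0.0409]
```

>>> play_rows(deltas=[[-0.0002, 0, 0.008, 0, -0.05, 0], [-0.0007, 0, 0.0161, 0, -0.1, 0], [-0.0031, 0, 0.0321, 0, -0.2, 0], [-0.007, 0, 0.0477, 0, -0.3, 0], [-0.0125, 0, 0.0629, 0, -0.4, 0], [-0.0194, 0, 0.0775, 0, -0.5, 0], [-0.0278, 0, 0.0913, 0, -0.6, 0], [-0.0375, 0, 0.1042, 0, -0.7, 0], [-0.0484, 0, 0.116, 0, -0.8, 0], [-0.0484, 0, 0.116, 0, -0.8, 0]])

```text
t: 19.7
tcp_pos: [0.5426, -0.005, 0.1256]
tool_rot: [0.3, -0.64, 0.64, -0.301]
force: [-1.4, 3.3, 8.7]
finger_gap: 0.12
```

```bash
python3 - <<'E'
from h import *
s=sense();print(s['tcp_pos'],s['finger_gap'],s['force'],s['ft_torque'],s['q'])
piv=np.array([.645,.1197]);p0=s['tcp_pos'];R0=R.from_quat(s['tool_rot']);z=R0.apply([0,0,1]);print("yaw",np.arctan2(z[1],z[0]))
r=p0[:2]-piv;t0=np.arctan2(r[1],r[0]);print(np.hypot(*r),t0, "joint",t0+np.pi-.0808)
for k in range(1,9):
    a=.1*k
    c,sn=np.cos(a),np.sin(a);d=np.array([c*r[0]-sn*r[1],sn*r[0]+c*r[1]])-r
    print(round(a,2),R0.inv().apply([*d,0]).round(4),(d+p0[:2]).round(4))
E
```

```text
[ 0.5426 -0.005   0.1256] 0.1197828817340124 [-1.3511  3.3432  8.7449] [0.5674 0.1542 0.0156] [-0.2156  0.5687  1.737   0.0011  0.8347  0.4759]
yaw -0.6922801791956367
0.1613396222485729 -2.2583071750897226 joint 0.8024854785000706
0.1 [-0.0009  0.      0.0161] [ 0.5556 -0.0146]
0.2 [-0.0034  0.      0.032 ] [ 0.5694 -0.0228]
0.3 [-0.0074  0.      0.0476] [ 0.584  -0.0297]
0.4 [-0.013   0.0001  0.0628] [ 0.5992 -0.035 ]
0.5 [-0.0201  0.0001  0.0773] [ 0.6149 -0.0388]
0.6 [-0.0286  0.0001  0.091 ] [ 0.6309 -0.041 ]
0.7 [-0.0384  0.0001  0.1038] [ 0.647  -0.0416]
0.8 [-0.0495  0.0001  0.1155] [ 0.6631 -0.0406]
```

>>> play_rows(deltas=[[-0.0003, 0, 0.008, 0, -0.05, 0], [-0.0009, 0, 0.0161, 0, -0.1, 0], [-0.0034, 0, 0.032, 0, -0.2, 0], [-0.0074, 0, 0.0476, 0, -0.3, 0], [-0.013, 0, 0.0628, 0, -0.4, 0], [-0.0201, 0, 0.0773, 0, -0.5, 0], [-0.0286, 0, 0.091, 0, -0.6, 0], [-0.0333, 0, 0.0975, 0, -0.65, 0], [-0.0333, 0, 0.0975, 0, -0.65, 0]])

```text
t: 20.6
tcp_pos: [0.6372, -0.0415, 0.1257]
tool_rot: [-0.49, 0.51, -0.51, 0.489]
force: [-4.5, -2.6, 8.1]
finger_gap: 0.124
```

```bash
python3 - <<'E'
from h import *
s=sense();print(s['tcp_pos'],s['finger_gap'],s['force'],s['ft_torque'],s['q'])
piv=np.array([.645,.1197]);p0=s['tcp_pos'];R0=R.from_quat(s['tool_rot']);z=R0.apply([0,0,1]);print("yaw",np.arctan2(z[1],z[0]))
r=p0[:2]-piv;t0=np.arctan2(r[1],r[0]);print(np.hypot(*r),t0, "joint",t0+np.pi-.0808)
print(z,R0.apply([1,0,0]))
E
```

```text
[ 0.6372 -0.0415  0.1257] 0.1238982441653203 [-4.5259 -2.6301  8.1327] [-0.2484  0.5723 -0.0485] [-0.2389  0.6724  1.4848 -0.0024  0.9858 -0.196 ]
yaw -0.041508040469890865
0.16141434621770245 -1.61898647172076 joint 1.441806181869033
[ 0.9991 -0.0415 -0.0017] [-0.0415 -0.9991  0.0017]
```

>>> play_rows(deltas=[[0, 0, 0.002, 0, -0.012, 0], [0, 0, 0.004, 0, -0.025, 0], [0, 0, 0.006, 0, -0.037, 0], [0, 0, 0.008, 0, -0.05, 0], [0, 0, 0.008, 0, -0.05, 0]])

```text
t: 21.1
tcp_pos: [0.6442, -0.0417, 0.1258]
tool_rot: [0.503, -0.498, 0.498, -0.501]
force: [-5.0, -1.8, 6.3]
finger_gap: 0.12
```

>>> play_rows(deltas=[[0, 0, 0.001, 0, 0, 0], [0, 0, 0.002, 0, 0, 0], [0, 0, 0.002, 0, 0, 0]])

```text
t: 21.4
tcp_pos: [0.6458, -0.0417, 0.1258]
tool_rot: [0.503, -0.498, 0.498, -0.501]
force: [-5.7, -2.8, 7.5]
finger_gap: 0.124
```

>>> play_rows(deltas=[[0, 0, 0.001, 0, 0, 0], [0, 0, 0.002, 0, 0, 0], [0, 0, 0.002, 0, 0, 0]])

```text
t: 21.7
tcp_pos: [0.6467, -0.0417, 0.1257]
tool_rot: [0.504, -0.499, 0.497, -0.5]
force: [-7.5, -3.2, 9.5]
finger_gap: 0.123
```

>>> play_rows(deltas=[[0, 0, 0.001, 0, 0, 0], [0, 0, 0.002, 0, 0, 0], [0, 0, 0.002, 0, 0, 0], [0, 0, 0.002, 0, 0, 0]])

```text
t: 22.1
tcp_pos: [0.6471, -0.0417, 0.1257]
tool_rot: [0.505, -0.5, 0.496, -0.499]
force: [-11.0, -3.4, 12.0]
finger_gap: 0.126
```

>>> play_rows(deltas=[[0, 0, 0.001, 0, 0, 0], [0, 0, 0.002, 0, 0, 0], [0, 0, 0.002, 0, 0, 0], [0, 0, 0.002, 0, 0, 0]])

```text
t: 22.5
tcp_pos: [0.6475, -0.0417, 0.1256]
tool_rot: [0.506, -0.501, 0.495, -0.499]
force: [-13.8, -3.3, 12.5]
finger_gap: 0.123
```

```bash
python3 - <<'E'
from h import *
cv2.imwrite("pics/s3.png",cv2.resize(snapshot("scene")[120:290,220:420,::-1],None,fx=3.5,fy=3.5,interpolation=2))
cv2.imwrite("pics/t3.png",snapshot("top")[:,:,::-1])
cv2.imwrite("pics/w7.png",snapshot("wrist")[:,:,::-1])
s=sense();print(s['t'],s['tcp_pos'],s['finger_gap'],s['force'],s['ft_torque'])
E
```

```text
22.65 [ 0.6475 -0.0417  0.1257] 0.11826962493914224 [-14.7374  -3.1856  12.8108] [-0.4523  1.567   0.0459]
```

View pics/s3.png

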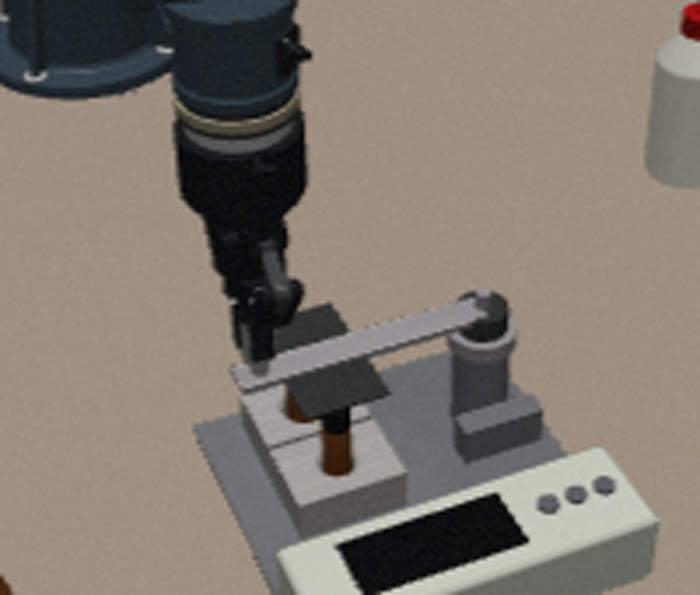

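View pics/w7.png

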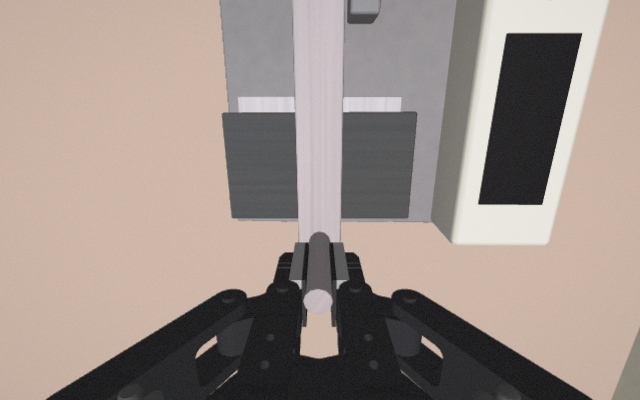

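View pics/t3.png

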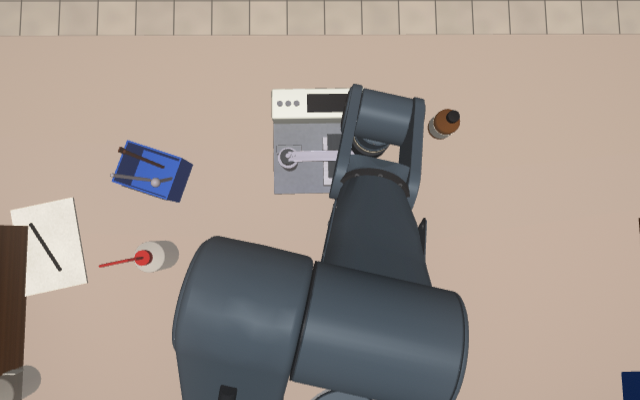

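The arm is along the reader's -y with the blade over both vials, and the pin is gripped against the stop. The bottles and basket haven't moved. Signing off.

```bash
python3 -c "
from station import *
print(sign_off())"
```

```text
the job is handed in; nothing more can be done
None
```

I put the thick vial in the large (near) pocket and the slim vial in the small (far) pocket. I then swung the shutter arm by its pin to the stop and handed the job in at about 22.7 s, still gripping it there.

- **Vials:** each one met a floor at TCP z of about 0.049 m, the height expected for a seated vial, with about 10 N of contact. Before the swing, the scene picture showed both standing upright in their pockets.
- **Shutter:** the pin ended at about (0.647, -0.042), against a predicted stop of (0.647, -0.040). Over the last few steps it moved less than 1 mm while the push against it rose from about 6 N to 15 N. The wrist picture shows the blade over the pocket blocks and the pin between the pads.
- **Other items:** the amber bottle, the wash bottle and the basket are in the same places in the last top view as in the first.
- **Forces:** the readings after each move peaked at about 20 N at the wrist, including about 13 N upward while holding the pin.

No check failed. The early position estimates from the top and scene cameras differed by 2 to 4 mm for the pockets and vials and up to 7 mm for the pin. I settled these with close wrist-camera views before each placement and grasp.

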